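Leak-check a chamber seam, then snap the wand into its cap

TASK

Lift the leak-check wand out of its grey rest block and, holding it upright, guide its ball nose slowly (no faster than about 4 cm/s) along the whole black seam on the blue-topped chamber, from the end with the red marks to the other end, just touching or within a few millimetres of the seam. Then press the ball nose straight down into the orange snap cap of the dock until it clicks past the catch, and keep pressing after the force drops so that the sprung cushion under it stays pushed down by about 3 mm. Finish like that, still holding the wand and pressing; leave the cork, the thread spool and the tin at the back alone.

Things in the scene. Friction and masses are not known exactly. Their poses are not given: they have to be found in the camera images.
- wand: Loose upright wand, about 120 g, 118 mm long. Origin = lowest point of its ball nose, z up along it: steel ball nose 0-19 mm (diameter 19), neck of diameter 13 up to 60 mm, orange round collar of diameter 36 from 60 to 68 mm, black square grip 22 x 22 mm from 68 to 118 mm, flats square to its x and y. At the start its collar rests on the rest block and the nose hangs in the hole.
- wand_tip (a point): Lowest point of the wand's ball nose.
- wand_grip (a point): Point on the wand's axis to take hold of, 90 mm above the lowest point of the nose, 22 mm above the collar's upper face. Gripped here across two flats, the fingertips stand just above the collar, which stops the wand from sliding up between the fingers when it is pressed down.
- rest: Grey fixed block 64 x 64 x 70 mm on an 80 x 80 mm foot, with a vertical through hole of diameter 26 mm that holds the wand, nose 10 mm above the worktop. Origin at the centre of its underside, z up. Rest and dock may trade places (left or right of the chamber).
- chamber: Fixed flat aluminium chamber 90 x 140 x 40 mm with two blue cover plates that meet in a straight black gasket seam, 4 mm wide, along its y axis at x = 0, sunk 1.5 mm below the top. Screw heads 2.5 mm high stand 34 mm to either side. Two red marks lie beside the seam at its +y end. Origin at the centre of the underside. All solid; the nose may touch it lightly.
- seam_0 (a point): Point on the seam at the red-marked end, at the height of the top (40 mm), +50 mm along the chamber's y from its middle. The seam is to be covered from seam_0 to seam_4.
- seam_1 (a point): Point on the seam a quarter of the way along, at the height of the top (40 mm), +25 mm along the chamber's y from its middle. The seam is to be covered from seam_0 to seam_4.
- seam_2 (a point): Point on the seam half way along, at the height of the top (40 mm), +0 mm along the chamber's y from its middle. The seam is to be covered from seam_0 to seam_4.
- seam_3 (a point): Point on the seam three quarters of the way along, at the height of the top (40 mm), -25 mm along the chamber's y from its middle. The seam is to be covered from seam_0 to seam_4.
- seam_4 (a point): Point on the seam at the far, unmarked end, at the height of the top (40 mm), -50 mm along the chamber's y from its middle. The seam is to be covered from seam_0 to seam_4.
- dock: Fixed dock: round dark steel foot of diameter 80 mm, 12 mm high, that carries an upright orange snap cap, a tube of outer diameter 29 mm with a flared mouth. Origin at the centre of the underside, z up. Mouth at 54 mm height, 34 mm wide inside, narrowing to a bore of diameter 22 mm at 46 mm. Four sprung catch balls at 37.5 mm height leave a gap of diameter 15 mm.
- cap_mouth (a point): Centre of the cap's mouth, 54 mm above the dock's origin. The nose meets the catch when its lowest point is about 35 mm above the dock's origin; resistance grows to about 6 to 9 N and drops as that point passes about 28 mm (the click); the catch then pulls it (about 10 N) on to the cushion at 22 mm. To stay pressed, bring it to about 19 mm; grip and arm give 1 to 2 mm, so aim lower.
- cushion (a joint): Travel of the sprung rubber cushion at the bottom of the cap, in m: 0 = up (its top 22 mm above the dock's origin), grows as it is pressed down, stops at 0.006. About 3 N per mm; keep it at about 0.003 (about 8 N).
- cork_2: Bystander: loose tapered cork, 29 mm wide, 24 mm high, at the back. Origin at the centre of its underside.
- thread_spool: Bystander: loose upright spool of thread with wooden flanges, 38 mm wide, 50 mm high, at the back. Origin at the centre of its underside.
- pins_tin: Bystander: loose flat round tin with green lid, 67 mm wide, 24 mm high, at the back. Origin at the centre of its underside.
There are look-alikes about, which are no part of the job. Of the things that look like the chamber, the larger one is meant.

How it is judged (in metres and radians):
On the way, in this order (a step that is already met when the one before it is completed fails the run):
1. the wand is lifted clear of the rest, nose above its top, held by the fingers (z of wand_tip in the frame of rest above 0.072 m and contact force between the fingers and wand above 3 N), for 0.1 s.
2. the nose's lowest point is within 8 mm of the seam at the red-marked end, the wand held upright within 0.25 rad (distance between wand_tip and seam_0 below 0.008 m and angle between wand's own z axis and vertical below 0.25 rad and contact force between the fingers and wand above 3 N).
3. the nose's lowest point is within 8 mm of the seam a quarter of the way along, the wand held upright within 0.25 rad (distance between wand_tip and seam_1 below 0.008 m and angle between wand's own z axis and vertical below 0.25 rad and contact force between the fingers and wand above 3 N).
4. the nose's lowest point is within 8 mm of the seam half way along, the wand held upright within 0.25 rad (distance between wand_tip and seam_2 below 0.008 m and angle between wand's own z axis and vertical below 0.25 rad and contact force between the fingers and wand above 3 N).
5. the nose's lowest point is within 8 mm of the seam three quarters of the way along, the wand held upright within 0.25 rad (distance between wand_tip and seam_3 below 0.008 m and angle between wand's own z axis and vertical below 0.25 rad and contact force between the fingers and wand above 3 N).
6. the nose's lowest point is within 8 mm of the seam at the far, unmarked end, the wand held upright within 0.25 rad (distance between wand_tip and seam_4 below 0.008 m and angle between wand's own z axis and vertical below 0.25 rad and contact force between the fingers and wand above 3 N).
7. the nose has clicked past the catch into the cap (lowest point under 23.5 mm above the dock's origin) (z of wand_tip in the frame of dock below 0.0235 m and horizontal distance between wand_tip and dock below 0.004 m and angle between wand's own z axis and vertical below 0.12 rad and contact force between the fingers and wand above 3 N), for 0.1 s.
At the end, for the whole second after the job is handed in: The nose is past the catch (lowest point under 23.5 mm above the dock's origin, within 4 mm of the cap's axis, wand tilted under 0.12 rad), the fingers still grip the wand (over 3 N) and press it down: cushion down by more than 1.2 mm, over 3 N between wand and dock, wand at rest (all of step 7 and value of joint cushion above 0.0012 m and contact force between wand and dock above 3 N and linear speed of wand below 0.02 m/s); the arm keeps its last pose, push and grip.
It fails at once if the nose travels faster than 12 cm/s while it is at the seam (within 8 mm above it) (z of wand_tip in the frame of chamber below 0.048 m and x of wand_tip in the frame of chamber between -0.012 and 0.012 m and y of wand_tip in the frame of chamber between -0.058 and 0.058 m and linear speed of wand above 0.12 m/s).
It fails at once if a bystander is moved more than 20 mm (distance of any of cork_2, thread_spool, pins_tin from where it was at the start of the episode above 0.02 m).
It also fails if it takes over 54 s, if anything falls off the work surface, if the arm or the gripper's body presses on something with over 40 N, if the wrist force passes 120 N, or if a joint passes its speed limit or range.

ROBOT

A 6-joint arm with a two-finger parallel gripper is mounted at the origin on a cart in front of the work surface, level with it; the furniture and walls round the work are solid. World frame = base frame: x ahead of the robot, y to its left, z up, the work surface at z = 0. Lengths are in m, angles in degrees, forces in N, time in s.
With the tool pointing down it reaches from about 0.325 to 0.875 m from the base axis. Payload 4.4 kg.
Tool frame: the origin (TCP) lies on the centre line of the jaws, within the pads' length; the fingertips stand 25 mm ahead of it and the grasp point (between the pads) lies 6 mm ahead of it; z points along the fingers, x is the direction in which the jaws open and shut, and the axes are right-handed (so a half turn about z gives the same grasp; the last joint's range is limited). The gripper opens to 85 mm and grips with 20 to 120 N. Pads are 22 mm wide; open, the fingers measure 114 mm over their backs; the gripper's body (76 mm by 85 mm) begins 54 mm behind the grasp point. The pads swing forward as they close: fully open they stand 13 mm farther back than shut.
Start: joints at [-82.993, 11.837, 88.321, -0, 79.842, -8.623], TCP at [0.155, -0.554, 0.256] pointing down, gripper open.
Joint ranges: [-156.59, 156.59], [-49.26, 127.26], [12.9, 141.05], [-63.56, 243.56], [4.71, 150.69], [-161.64, 161.64]. Speed limits (degrees/s): [159.86, 159.86, 180, 180, 180, 180].

INTERFACE

Orientations are given as a 3x3 rotation matrix whose columns are the frame's x, y, z axes.
In Python, from station import readout, imaging, arm gives the robot as it stands.
- The arm moves only by the tool servo_tool, never from a script. Its argument "series" is text: rows parted by semicolons, each of 7 numbers parted by spaces: the shift along the tool's x, y, z in mm, then the turn, a rotation vector about the tool's x, y, z in degrees, then the finger opening in mm, from 0 to 85.4. In form: tx ty tz wx wy wz claw; .... A call has 1 to 10 rows; each row shifts and turns the commanded pose from where the row before left it, along the tool's axes as they then stand; what a row does not reach is not made up. A row lasts 1/10 s, in which the tool goes at most 50 mm and 8.59 degrees, less where a joint would pass 70% of its speed; a pose out of reach is approached as far as the arm can. A call is refused whole if a number of a shift passes 50 or a number of a turn 8.59, either way. A call with a gripper value outside its range is refused whole. The fingers move at their own pace and stop on an object; the grip force is fixed at half the most. Time passes only in rows, so rows that do not move let the fingers close. It gives the time, the measured TCP pose, the force and the opening at its end, in the units of the state.
- readout.read_state(): the state, without advancing time (a new reading comes with each control period).
- imaging.capture(name): name is "side" or "top" or "wrist"; returns the picture (480x640x3 uint8, red, green, blue); there is no depth.
- imaging.camera_info(name): a dict with "fx", "fy", "cx", "cy" (pixels), "R" (3x3) and "t" (3): a world point X has camera coordinates R X + t; the wrist camera has in their place "mount" (4x4, takes a point from camera to tool coordinates, whose origin is the TCP and whose axes are the tool frame's). Camera axes: x right, y down, z forward; pixel columns grow to the right and rows downward; lengths in m; the calibration is good to about 2 mm. A picture is of the moment at which its call begins: read the wrist's pose just before it. camera_info takes no time and is no camera call.
- arm.hand_in(): hands the job in, once; it reports no verdict.
The state is a dict: "time_s": time; "joint_pos": joint angles; "joint_vel": joint speeds; "joint_efforts": joint torques, N m; "tcp_pos": TCP position; "eef_rot": TCP orientation; "wrist_force": force on the tool from outside, world axes, zero at the start; "torque": the same for the moment, N m; "width": finger opening in m.
Only numpy, scipy, OpenCV 4.12 (cv2) and the standard library are available. Lean on these libraries where they do the work, as an engineer would, in place of code of your own. Each camera call takes 0.05 s, during which the arm holds its last target. There are 200 camera calls.

## Working session

There is one attempt and no reset: what is moved stays moved. The work goes in short steps, Python scripts to look and compute and a tool call to move; the robot and the scene stay as the last step left them, time stands still between calls to the robot, and variables do not carry over. Pictures are saved under pics/ and viewed, about 8 in all and at most 12, crops included, and the job is handed in when it is done.

Besides the shell and the picture viewer there is one more tool, called after "Request:" as name(argument=value, ...) on one line, values as JSON. servo_tool: Moves the arm, as the interface text tells. Its arguments: {"type":"object","properties":{"series":{"type":"string"}},"required":["series"]}

```bash
mkdir -p pics; ls; python3 - <<'E'
from station import readout, imaging, arm
import cv2
for n in ("top","side"):
    im=imaging.capture(n); cv2.imwrite(f"pics/{n}0.png",im[:,:,::-1])
    print(n,imaging.camera_info(n))
print(imaging.camera_info("wrist"))
print(readout.read_state())
E
```

```text
pics
top {'fx': 604.8231106696588, 'fy': 604.8231106696588, 'cx': 319.8321280934614, 'cy': 238.76854669307926, 'R': array([[ 0.01015786, -0.99973062,  0.02086881],
       [-0.9951919 , -0.01214051, -0.09718897],
       [ 0.09741615, -0.01978124, -0.99504713]]), 't': array([-0.09481096,  0.52368426,  1.13603295])}
side {'fx': 438.13157673280784, 'fy': 438.13157673280784, 'cx': 324.6245956966034, 'cy': 239.57890099808608, 'R': array([[ 0.96735029, -0.25323383,  0.01029766],
       [-0.14250102, -0.57705384, -0.80417805],
       [ 0.20958739,  0.77645444, -0.59429928]]), 't': array([-0.53055819,  0.11505972,  0.83453147])}
{'fx': 398.7758260253122, 'fy': 398.7758260253122, 'cx': 321.67643518447045, 'cy': 239.7522622969856, 'mount': array([[ 9.99999485e-01,  8.26950264e-04, -5.88342007e-04,
         7.58051412e-07],
       [-6.03787117e-04,  9.50721596e-01,  3.10045291e-01,
        -7.94434892e-02],
       [ 8.15741487e-04, -3.10044776e-01,  9.50721606e-01,
        -1.19185445e-01],
       [ 0.00000000e+00,  0.00000000e+00,  0.00000000e+00,
         1.00000000e+00]])}
{'time_s': 0.1, 'joint_pos': array([-8.29927764e+01,  1.18807734e+01,  8.83975194e+01, -2.07890457e-03,
        7.98409738e+01, -8.62153478e+00]), 'joint_vel': array([ 0.13359193, -0.12525381, -0.22019413, -0.07688808, -0.01644709,
       -0.01836388]), 'joint_efforts': array([-7.19580385e-05, -3.84089649e+01, -2.92548215e+01, -2.25689428e-04,
        4.81877752e-03,  5.78735524e-06]), 'tcp_pos': array([ 0.15482166, -0.55310419,  0.25522038]), 'eef_rot': array([[ 2.69409126e-01, -9.63025773e-01, -2.89390830e-04],
       [-9.63023606e-01, -2.69409139e-01,  2.06168702e-03],
       [-2.06342227e-03, -2.76747098e-04, -9.99997833e-01]]), 'wrist_force': array([ 0.01998498,  0.18062894, -0.20530318]), 'torque': array([-0.00237355, -0.00282481,  0.03320689]), 'width': 0.08539804401387513}
```

View pics/top0.png

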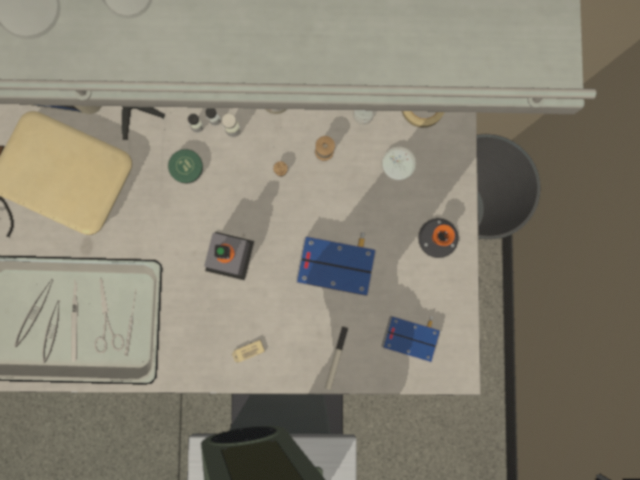

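View pics/side0.png

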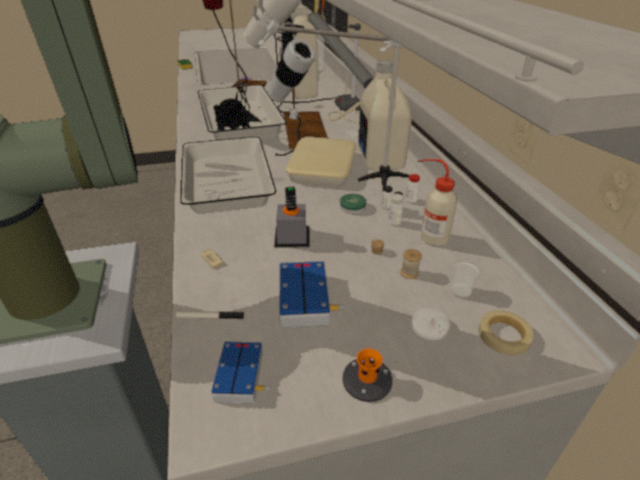

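The top view shows the rest with the wand at about (229,255), the large chamber at (337,266) with its red marks on the left, and the dock at (440,237). Next I'll enlarge these.

```bash
python3 - <<'E'
import cv2,numpy as np
t=cv2.imread("pics/top0.png"); s=cv2.imread("pics/side0.png")
def c(im,x,y,w,h,k=5):
    o=cv2.resize(im[y:y+h,x:x+w],None,fx=k,fy=k,interpolation=cv2.INTER_CUBIC)
    for i in range(0,w,10):
        cv2.putText(o,str(x+i),(i*k,8),0,.3,(0,255,255),1); cv2.line(o,(i*k,10),(i*k,14),(0,255,255),1)
    for i in range(0,h,10):
        cv2.putText(o,str(y+i),(0,i*k+3),0,.3,(0,255,255),1)
    return o
a=np.hstack([c(t,200,225,60,60),c(t,292,225,90,60)][0:2])
b=np.hstack([c(t,410,210,60,60),c(s,335,340,65,60)])
W=max(a.shape[1],b.shape[1])
f=lambda o:np.pad(o,((0,0),(0,W-o.shape[1]),(0,0)))
cv2.imwrite("pics/crop1.png",np.vstack([f(a),f(b)]))
E
```

```text
(no output)
```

View pics/crop1.png

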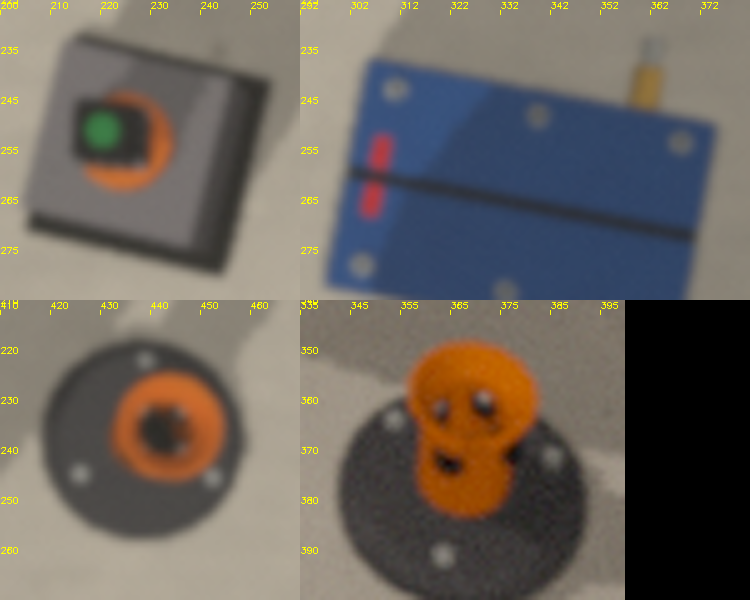

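```bash
cat > h.py <<'E'
import numpy as np
from station import readout, imaging, arm
def back(n,uv,z,st=None):
    i=imaging.camera_info(n); d=np.array([(uv[0]-i['cx'])/i['fx'],(uv[1]-i['cy'])/i['fy'],1.])
    if n=='wrist':
        M=i['mount'];Rt=st['eef_rot'];o=Rt@M[:3,3]+st['tcp_pos'];d=Rt@M[:3,:3]@d
    else: R=i['R'];o=-R.T@i['t'];d=R.T@d
    return o+d*(z-o[2])/d[2]
def proj(n,X,st=None):
    i=imaging.camera_info(n)
    if n=='wrist':
        M=i['mount'];p=M[:3,:3].T@(st['eef_rot'].T@(np.array(X)-st['tcp_pos'])-M[:3,3])
    else: p=i['R']@np.array(X)+i['t']
    return np.array([i['fx']*p[0]/p[2]+i['cx'],i['fy']*p[1]/p[2]+i['cy']])
def shift(p,st):  # world target of TCP -> tool-axis mm
    return st['eef_rot'].T@(np.array(p)-st['tcp_pos'])*1000
E
python3 - <<'E'
from h import *
np.set_printoptions(precision=4,suppress=True)
for l,uv,z in [("grip",(220.2,251),.128),("collar",(224.8,253),.078),("dockfoot",(438.3,238),.012),("mouth",(444,235.5),.054),("seamL",(302,260),.0385),("seamR",(371,272.5),.0385)]:
    print(l,back("top",uv,z))
print("side mouth",back("side",(368.6,359),.054))
st=readout.read_state()
E
```

```text
grip [0.4912 0.0866 0.128 ]
collar [0.4914 0.0854 0.078 ]
dockfoot [ 0.5305 -0.3208  0.012 ]
mouth [ 0.5311 -0.3225  0.054 ]
seamL [ 0.4827 -0.0553  0.0385]
seamR [ 0.4605 -0.1864  0.0385]
side mouth [ 0.5327 -0.3213  0.054 ]
```

Request:
servo_tool(series="-19 -38 0 0 0 0 85;-19 -38 0 0 0 0 85;-19 -38 0 0 0 0 85;-19 -38 0 0 0 0 85;-19 -38 0 0 0 0 85;-19 -38 0 0 0 0 85;-19 -38 0 0 0 0 85;-19 -38 0 0 0 0 85;-19 -38 0 0 0 0 85;-19 -38 0 0 0 0 85")

```text
time_s: 1.1
tcp_pos: [0.4705, -0.2668, 0.2558]
eef_rot: [[0.269, -0.963, -0.001], [-0.963, -0.269, 0.0], [-0.001, 0.0, -1.0]]
wrist_force: [-0.1, -0.1, -0.1]
width: 0.0851
```

Request:
servo_tool(series="-19 -38 0 0 0 0 85;-19 -38 0 0 0 0 85;0 0 0 0 0 0 85;0 0 0 0 0 0 85;0 0 0 0 0 0 85")

```text
time_s: 1.6
tcp_pos: [0.5318, -0.2117, 0.2558]
eef_rot: [[0.269, -0.963, -0.001], [-0.963, -0.269, 0.0], [-0.001, 0.001, -1.0]]
wrist_force: [-0.7, 0.5, 0.0]
width: 0.085
```

```bash
python3 - <<'E'
from h import *
import cv2,pickle
st=readout.read_state(); im=imaging.capture("wrist"); cv2.imwrite("pics/w1.png",im[:,:,::-1]); pickle.dump(st,open("w1.pkl","wb"))
print(st['tcp_pos'],st['joint_pos'],st['joint_vel'])
E
```

```text
[ 0.53184301 -0.21170434  0.25575996] [-3.03512839e+01  1.15953619e+01  8.86734142e+01 -2.97118670e-02
  7.98005971e+01  4.40552389e+01] [-0.98088116 -0.44550225  0.08356403  0.19953571 -0.0737619   0.09495953]
```

View pics/w1.png

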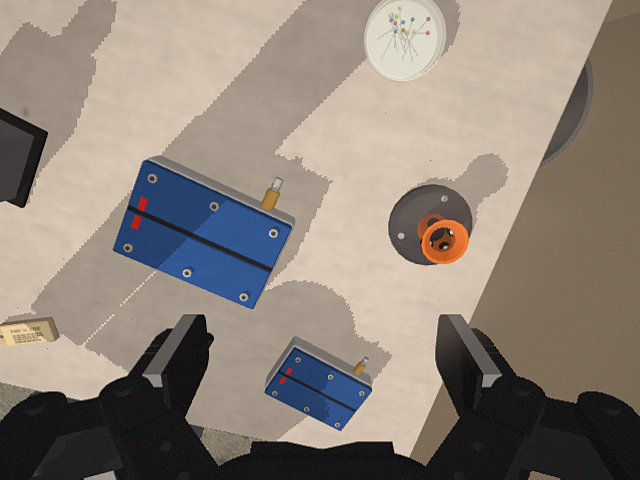

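The wrist view shows the seam from about (128,207) to (271,271), with the red marks on the left, and the cap mouth at about (445,242). Moving on to look over the rest.

Request:
servo_tool(series="-42 -10 0 0 0 0 85;-42 -10 0 0 0 0 85;-42 -10 0 0 0 0 85;-42 -10 0 0 0 0 85;-42 -10 0 0 0 0 85;-42 -10 0 0 0 0 85;-42 -10 0 0 0 0 85;0 0 0 0 0 0 85;0 0 0 0 0 0 85;0 0 0 0 0 0 85")

```text
time_s: 2.65
tcp_pos: [0.5208, 0.0891, 0.2563]
eef_rot: [[0.267, -0.964, -0.0], [-0.964, -0.267, -0.001], [0.001, 0.0, -1.0]]
wrist_force: [0.4, -0.7, -0.0]
width: 0.0849
```

```bash
python3 - <<'E'
from h import *
import cv2,pickle
st=readout.read_state(); im=imaging.capture("wrist")[:,:,::-1]; cv2.imwrite("pics/w2.png",im); pickle.dump(st,open("w2.pkl","wb"))
print(st['tcp_pos'])
w1=cv2.imread("pics/w1.png")
def c(im,x,y,w,h,k):
    o=cv2.resize(im[y:y+h,x:x+w],None,fx=k,fy=k,interpolation=cv2.INTER_CUBIC)
    for i in range(0,w,10):
        cv2.putText(o,str(x+i),(i*k,8),0,.3,(0,255,255),1); cv2.line(o,(i*k,10),(i*k,14),(0,255,255),1)
    for i in range(0,h,10):
        cv2.putText(o,str(y+i),(0,i*k+3),0,.3,(0,255,255),1)
    return o
a=np.vstack([c(w1,380,175,100,100,3),c(w1,120,195,100,60,3)]) # 300 wide
a2=c(w1,210,235,100,60,3)
p=proj("wrist",[.491,.086,.1],st).astype(int); print(p)
b=c(np.ascontiguousarray(im),max(p[0]-60,0),max(p[1]-70,0),120,140,4)
L=np.vstack([a[:300],a2]); L=np.vstack([L[:300],c(w1,110,195,100,50,3),c(w1,210,240,100,40,3)])
H=max(L.shape[0],b.shape[0]); f=lambda o:np.pad(o,((0,H-o.shape[0]),(0,0),(0,0)))
cv2.imwrite("pics/crop2.png",np.hstack([f(L),f(b)]))
E
```

```text
[0.52081959 0.08908672 0.25628154]
[315 264]
```

View pics/crop2.png

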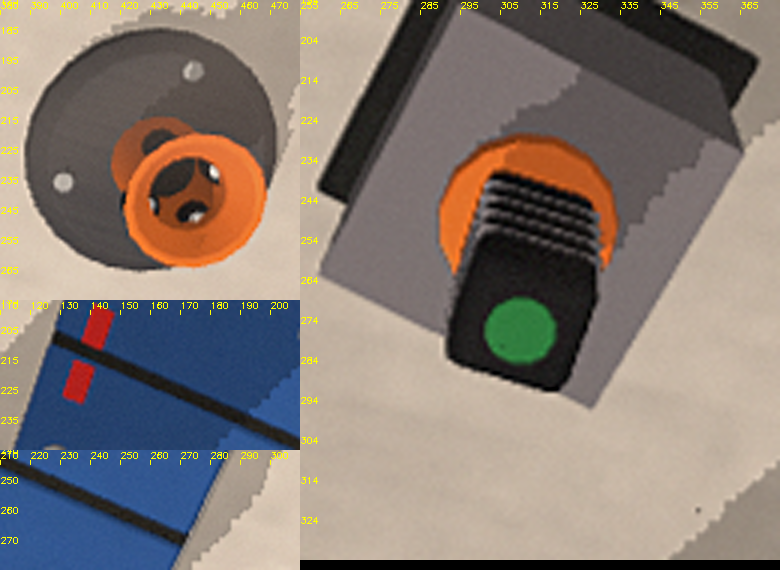

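Wand green top centre is at (310,276.5), with the grip edges turned about 17.4° in the image. The collar is at (312,250) and the cap mouth at (445,241.5). The seam ends are at (128.3,207.7) and (272.3,270).

```bash
python3 - <<'E'
from h import *
import pickle
np.set_printoptions(precision=4,suppress=True)
w1,w2=[pickle.load(open(f"w{i}.pkl","rb")) for i in (1,2)]
g=back("wrist",(310,276.5),.128,w2);print("grip",g,"collar",back("wrist",(312.1,249.8),.078,w2))
print("mouth",back("wrist",(445,241.5),.054,w1),"foot",back("wrist",(430.3,224.8),.012,w1))
a=back("wrist",(128.3,207.7),.0385,w1);b=back("wrist",(272.3,270),.0385,w1)
print(a,b,np.linalg.norm(a-b),(a+b)/2,(a-b)/np.linalg.norm(a-b))
st=readout.read_state()
p=[g[0],g[1],.256]
print(shift(p,st),st['tcp_pos'],st['joint_pos'])
E
```

```text
grip [0.4924 0.0894 0.128 ] collar [0.4937 0.0895 0.078 ]
mouth [ 0.5339 -0.3193  0.054 ] foot [ 0.536  -0.3168  0.012 ]
[ 0.4853 -0.0506  0.0385] [ 0.4623 -0.1841  0.0385] 0.13548134383452004 [ 0.4738 -0.1174  0.0385] [0.1696 0.9855 0.    ]
[-8.0953 27.3893  0.2808] [0.5209 0.0889 0.2563] [ 0.3141  6.1805 94.8286 -0.0284 78.9905 74.84  ]
```

Request:
servo_tool(series="-7.2 27.9 0 0 0 0 85;0 0 0 0 0 8.5 85;0 0 0 0 0 8.5 85;0 0 0 0 0 0.4 85;0 0 30 0 0 0 85;0 0 30 0 0 0 85;0 0 30 0 0 0 85;0 0 0 0 0 0 85;0 0 0 0 0 0 85;0 0 0 0 0 0 85")

```text
time_s: 3.7
tcp_pos: [0.4936, 0.0897, 0.1682]
eef_rot: [[-0.031, -1.0, 0.004], [-1.0, 0.031, 0.0], [-0.0, -0.004, -1.0]]
wrist_force: [0.4, 0.6, 0.3]
width: 0.0849
```

```bash
python3 - <<'E'
from h import *
import cv2,pickle
np.set_printoptions(precision=4,suppress=True)
st=readout.read_state(); im=np.ascontiguousarray(imaging.capture("wrist")[:,:,::-1]); pickle.dump(st,open("w3.pkl","wb"))
print(st['tcp_pos'],st['eef_rot'],shift([.4922,.0884,.108],st),shift([.4927,.0892,.108],st))
for d,c in((.0,(0,0,255)),):
    for X in ([.4922,.0884,.128],):
        print(proj("wrist",X,st))
cv2.imwrite("pics/w3.png",im)
E
```

```text
[0.4936 0.0897 0.1682] [[-0.0307 -0.9995  0.0035]
 [-0.9995  0.0307  0.    ]
 [-0.0001 -0.0035 -1.    ]] [ 1.3532  1.5958 60.2174] [ 0.5382  1.1206 60.2192]
[324.7906 301.8892]
```

View pics/w3.png

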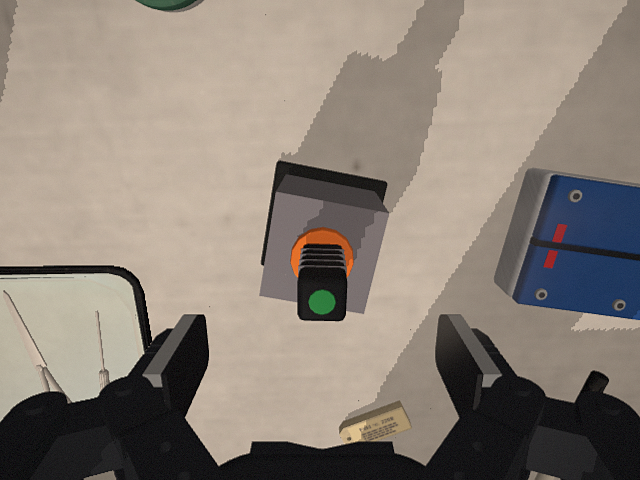

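The wand's top dot is at (321.5,301), midway between the fingers (about 323), and its flats are square to the jaws. Descending and closing.

Request:
servo_tool(series="0 0.5 20 0 0 0 85;0 0.5 20 0 0 0 85;0 0 20 0 0 0 85;0 0 0 0 0 0 85;0 0 0 0 0 0 10;0 0 0 0 0 0 10;0 0 0 0 0 0 10;0 0 0 0 0 0 10;0 0 0 0 0 0 10;0 0 0 0 0 0 10")

```text
time_s: 4.75
tcp_pos: [0.4918, 0.0901, 0.1073]
eef_rot: [[-0.031, -1.0, 0.002], [-1.0, 0.031, -0.0], [-0.0, -0.002, -1.0]]
wrist_force: [-0.9, -0.5, 5.7]
width: 0.0213
```

Request:
servo_tool(series="0 0 0 0 0 0 10;0 0 0 0 0 0 10;0 0 0 0 0 0 10")

```text
time_s: 5.05
tcp_pos: [0.4918, 0.0901, 0.1073]
eef_rot: [[-0.031, -1.0, 0.002], [-1.0, 0.031, -0.0], [-0.0, -0.002, -1.0]]
wrist_force: [-0.1, -0.5, 5.5]
width: 0.0219
```

Request:
servo_tool(series="0 0 -10 0 0 0 10;0 0 -20 0 0 0 10;0 0 -20 0 0 0 10;0 0 -20 0 0 0 10;0 0 -20 0 0 0 10;0 0 0 0 0 0 10;0 0 0 0 0 0 10;0 0 0 0 0 0 10")

```text
time_s: 5.85
tcp_pos: [0.4899, 0.0901, 0.1948]
eef_rot: [[-0.031, -1.0, -0.003], [-1.0, 0.031, 0.0], [0.0, 0.003, -1.0]]
wrist_force: [0.0, -0.2, -1.5]
width: 0.0214
```

```bash
python3 - <<'E'
from h import *
import cv2,pickle
np.set_printoptions(precision=4,suppress=True)
st=readout.read_state(); pickle.dump(st,open("s4.pkl","wb"))
s=imaging.capture("side")[:,:,::-1]; t=imaging.capture("top")[:,:,::-1]
print(st['tcp_pos'],st['eef_rot'],st['wrist_force'],st['width'])
X=st['tcp_pos']+st['eef_rot'][:,2]*.006
tip=X-[0,0,.09]
p=[proj("side",q) for q in (X,tip)];print(p)
u,v=p[1].astype(int)
o=cv2.resize(s[v-80:v+40,u-75:u+75],None,fx=5,fy=5,interpolation=cv2.INTER_CUBIC)
print(u-75,v-80); cv2.imwrite("pics/s4.png",o)
print("seam0..4 tool shifts, tip via nominal 84mm below TCP")
c=np.array([.4738,-.1174]);d=np.array([.1696,.9855])
for k in (.05,-.05):
    q=c+d*k; print(shift([*q,.043+.084],st))
E
```

```text
[0.4899 0.0901 0.1948] [[-0.031  -0.9995 -0.0029]
 [-0.9995  0.031   0.    ]
 [ 0.0001  0.0029 -1.    ]] [ 0.0324 -0.2327 -1.5417] 0.021392808826901127
[array([286.6496, 161.9508]), array([288.3631, 199.7632])]
213 119
seam0..4 tool shifts, tip via nominal 84mm below TCP
[158.3696   2.4904  67.8256]
[257.3975  16.3906  67.8734]
```

View pics/s4.png

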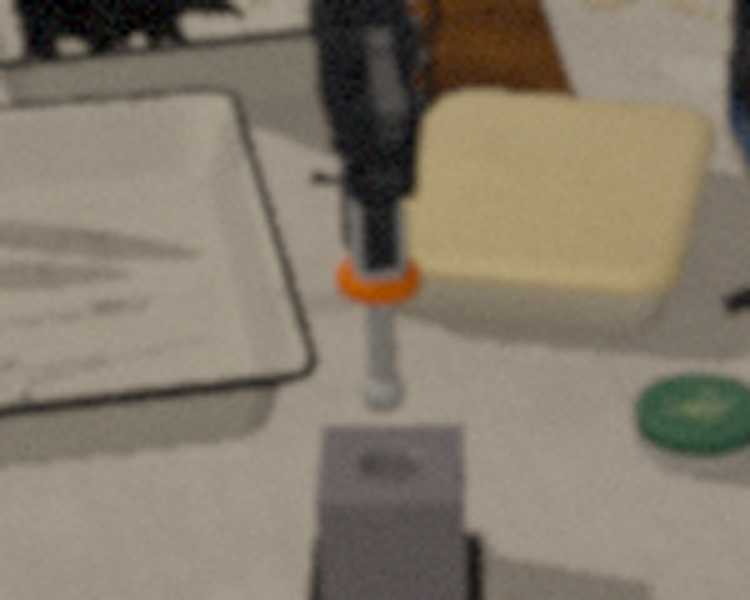

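Wand is held upright: nose at about (289.6,200.6) in the side image, within 1–2 px of prediction. TCP is about 97 mm above the tip. Moving to hover over seam_0.

Request:
servo_tool(series="20 0.5 0 0 0 0 10;35 0.9 0 0 0 0 10;35 0.9 0 0 0 0 10;35 0.9 0 0 0 0 10;23 0.5 0 0 0 0 10;10 0.2 0 0 0 0 10;0 0 10 0 0 0 10;0 0 10 0 0 0 10;0 0 5 0 0 0 10;0 0 0 0 0 0 10")

```text
time_s: 6.95
tcp_pos: [0.481, -0.0662, 0.1694]
eef_rot: [[-0.029, -1.0, -0.004], [-1.0, 0.029, 0.001], [-0.001, 0.004, -1.0]]
wrist_force: [-0.1, -0.5, -0.5]
width: 0.021
```

```bash
python3 - <<'E'
from h import *
import cv2,pickle
np.set_printoptions(precision=4,suppress=True)
st=readout.read_state()
s=imaging.capture("side")[:,:,::-1]; w=np.ascontiguousarray(imaging.capture("wrist")[:,:,::-1])
print(st['tcp_pos'],st['eef_rot'],st['wrist_force'],st['width'])
X=st['tcp_pos']+[.0012,0,0]
tip=X-[0,0,.0973]
c=np.array([.4738,-.117]);d=np.array([.1696,.9855])
seam=[[*(c+d*k),.0385] for k in (.0677,.05,.025,0,-.025,-.05,-.0677)]
print("side tip",proj("side",tip)); print([proj("side",q) for q in seam])
u,v=304,270
o=cv2.resize(s[v-75:v+65,u-70:u+60],None,fx=4,fy=4,interpolation=cv2.INTER_CUBIC)
for q in seam:
    a=(proj("side",q)-[u-70,v-75]+.5)*4; cv2.circle(o,(int(a[0]),int(a[1])),3,(0,255,255),1)
a=(proj("side",tip)-[u-70,v-75]+.5)*4; cv2.circle(o,(int(a[0]),int(a[1])),3,(0,255,0),1)
for q in seam:
    a=proj("wrist",q,st); cv2.circle(w,(int(a[0]+.5),int(a[1]+.5)),2,(0,255,255),1)
cv2.imwrite("pics/s5.png",np.hstack([o,cv2.resize(w,None,fx=.0+560/480*.4,fy=560/480*.4)]) if 0 else o); cv2.imwrite("pics/w5.png",w)
E
```

```text
[ 0.481  -0.0662  0.1694] [[-0.0293 -0.9996 -0.0036]
 [-0.9996  0.0293  0.0014]
 [-0.0013  0.0036 -1.    ]] [-0.1031 -0.5163 -0.5222] 0.02100069515480995
side tip [300.3733 253.4019]
[array([300.5757, 261.6082]), array([300.9502, 267.3163]), array([301.5008, 275.7067]), array([302.0783, 284.5067]), array([302.6847, 293.747 ]), array([303.3222, 303.4616]), array([303.7937, 310.6466])]
```

View pics/s5.png

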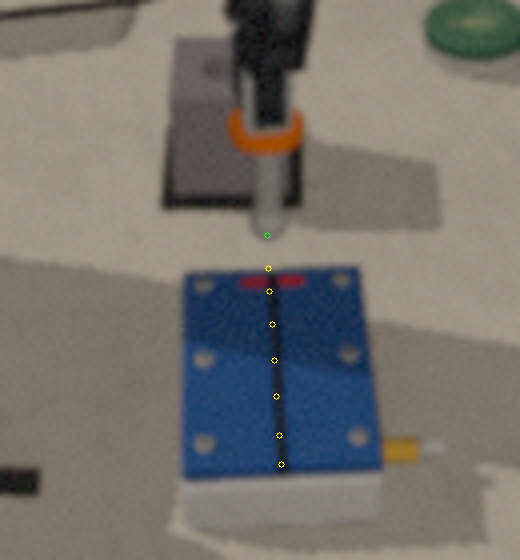

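View pics/w5.png

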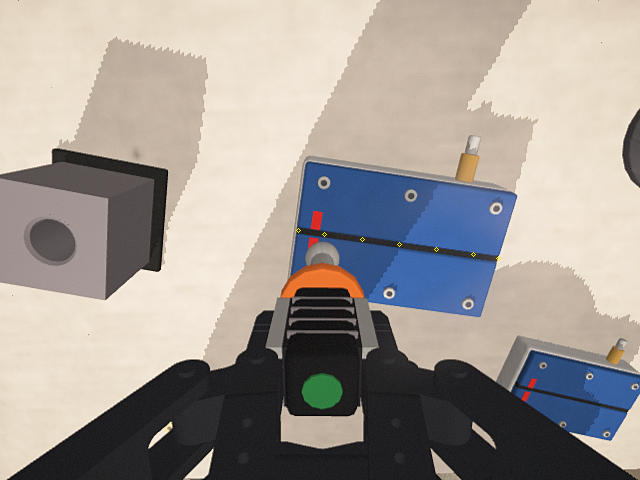

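Both views agree with the seam estimate to 2–4 mm (the side view suggests about 3 mm further toward −y, so I'll split the difference). The tip is above the red-marked end. Descending slowly.

Request:
servo_tool(series="1.2 -0.3 6 0 0 0 10;1.2 -0.4 6 0 0 0 10;0 0 4 0 0 0 10;0 0 3 0 0 0 10;0 0 3 0 0 0 10;0 0 3 0 0 0 10;0 0 3 0 0 0 10;0 0 2 0 0 0 10;0 0 0 0 0 0 10;0 0 0 0 0 0 10")

```text
time_s: 8.05
tcp_pos: [0.4829, -0.0701, 0.1413]
eef_rot: [[-0.031, -1.0, 0.0], [-1.0, 0.031, -0.0], [0.0, -0.0, -1.0]]
wrist_force: [0.3, 0.0, -1.7]
width: 0.0216
```

Request:
servo_tool(series="-1.4 1.3 1.5 0 0 0 10;0 0 0 0 0 0 10;0 0 0 0 0 0 10")

```text
time_s: 8.35
tcp_pos: [0.4815, -0.0686, 0.1398]
eef_rot: [[-0.031, -1.0, 0.0], [-1.0, 0.031, 0.0], [-0.0, -0.0, -1.0]]
wrist_force: [0.9, -0.6, 0.1]
width: 0.0213
```

Request:
servo_tool(series="2 0.3 0 0 0 0 10;3.5 0.5 0 0 0 0 10;3.5 0.5 0 0 0 0 10;3.5 0.5 0 0 0 0 10;3.5 0.5 0 0 0 0 10;3.5 0.5 0 0 0 0 10;3.5 0.5 0 0 0 0 10;3 0.4 0 0 0 0 10;0 0 0 0 0 0 10;0 0 0 0 0 0 10")

```text
time_s: 9.35
tcp_pos: [0.4771, -0.0946, 0.1398]
eef_rot: [[-0.031, -1.0, 0.0], [-1.0, 0.031, 0.0], [-0.0, 0.0, -1.0]]
wrist_force: [1.0, -0.7, -0.7]
width: 0.0214
```

Request:
servo_tool(series="3.5 0.5 0 0 0 0 10;3.5 0.5 0 0 0 0 10;3.5 0.5 0 0 0 0 10;3.5 0.5 0 0 0 0 10;3.5 0.5 0 0 0 0 10;3.5 0.5 0 0 0 0 10;3.5 0.5 0 0 0 0 10;0 0 0 0 0 0 10;0 0 0 0 0 0 10")

```text
time_s: 10.25
tcp_pos: [0.4728, -0.119, 0.1398]
eef_rot: [[-0.031, -1.0, -0.0], [-1.0, 0.031, 0.0], [-0.0, 0.0, -1.0]]
wrist_force: [0.6, 0.7, -1.0]
width: 0.0218
```

```bash
python3 - <<'E'
from h import *
import cv2
st=readout.read_state(); s=imaging.capture("side")[:,:,::-1]
print(st['tcp_pos'],proj("side",st['tcp_pos']+[.0012,0,-.0973]))
cv2.imwrite("pics/s6.png",cv2.resize(s[195:335,234:364],None,fx=4,fy=4,interpolation=cv2.INTER_CUBIC))
E
```

```text
[ 0.47282239 -0.11898976  0.13978877] [302.37944929 283.59713815]
```

View pics/s6.png

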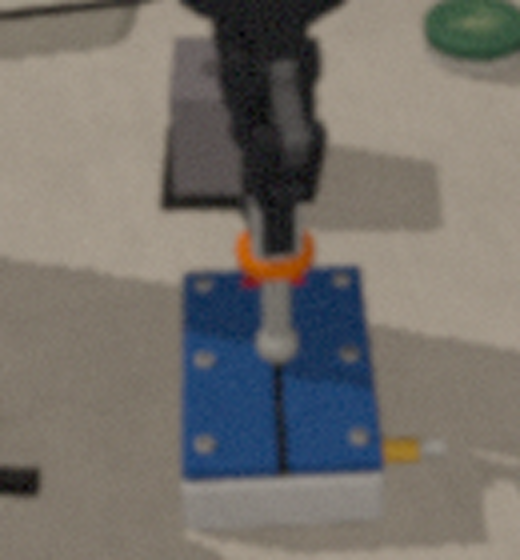

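The ball sits centred on the seam at about (278,362) in the crop, level with the middle screws, so it's at seam_2. Continuing to the far end.

Request:
servo_tool(series="3.5 0.5 0 0 0 0 10;3.5 0.5 0 0 0 0 10;3.5 0.5 0 0 0 0 10;3.5 0.5 0 0 0 0 10;3.5 0.5 0 0 0 0 10;3.5 0.5 0 0 0 0 10;3.5 0.5 0 0 0 0 10;0 0 0 0 0 0 10")

```text
time_s: 11.1
tcp_pos: [0.4686, -0.1438, 0.1398]
eef_rot: [[-0.032, -1.0, 0.0], [-1.0, 0.032, -0.0], [0.0, -0.0, -1.0]]
wrist_force: [0.7, -0.0, -1.5]
width: 0.0215
```

Request:
servo_tool(series="3.5 0.5 0 0 0 0 10;3.5 0.5 0 0 0 0 10;3.5 0.5 0 0 0 0 10;3.5 0.5 0 0 0 0 10;3.5 0.5 0 0 0 0 10;3.5 0.5 0 0 0 0 10;3.5 0.5 0 0 0 0 10;1.5 0.2 0 0 0 0 10;0 0 0 0 0 0 10;0 0 0 0 0 0 10")

```text
time_s: 12.1
tcp_pos: [0.4641, -0.1691, 0.1397]
eef_rot: [[-0.031, -1.0, -0.0], [-1.0, 0.031, 0.0], [-0.0, 0.0, -1.0]]
wrist_force: [0.7, -1.1, -1.6]
width: 0.0213
```

Request:
servo_tool(series="0 0 -2 0 0 0 10;0 0 -4 0 0 0 10;0 0 -4 0 0 0 10;0 0 -10 0 0 0 10;0 0 -15 0 0 0 10;0 0 -15 0 0 0 10;0 0 0 0 0 0 10;0 0 0 0 0 0 10")

```text
time_s: 12.9
tcp_pos: [0.4644, -0.1693, 0.1904]
eef_rot: [[-0.031, -1.0, 0.001], [-1.0, 0.031, -0.001], [0.001, -0.001, -1.0]]
wrist_force: [-0.0, 1.4, -1.1]
width: 0.021
```

Request:
servo_tool(series="14 -7.1 0 0 0 0 10;30 -14.8 0 0 0 0 10;30 -14.8 0 0 0 0 10;30 -14.8 0 0 0 0 10;30 -14.8 0 0 0 0 10;14 -6.8 0 0 0 0 10;0 0 10 0 0 0 10;0 0 8 0 0 0 10;0 0 0 0 0 0 10;0 0 0 0 0 0 10")

```text
time_s: 13.9
tcp_pos: [0.5318, -0.3179, 0.1705]
eef_rot: [[-0.03, -1.0, -0.002], [-1.0, 0.03, 0.002], [-0.002, 0.002, -1.0]]
wrist_force: [-0.4, 0.1, -1.6]
width: 0.0213
```

```bash
python3 - <<'E'
from h import *
import cv2
np.set_printoptions(precision=4,suppress=True)
st=readout.read_state(); s=imaging.capture("side")[:,:,::-1]; w=imaging.capture("wrist")[:,:,::-1]
tip=st['tcp_pos']+[.0012,0,-.0973]
print(st['tcp_pos'],st['wrist_force'],proj("side",tip),proj("wrist",tip,st),proj("wrist",[.534,-.3195,.054],st),proj("side",[.534,-.3195,.054]))
f=lambda im,x,y,w,h,k:cv2.resize(im[y:y+h,x:x+w],None,fx=k,fy=k,interpolation=cv2.INTER_CUBIC)
cv2.imwrite("pics/d7.png",np.hstack([f(s,318,295,100,130,4),f(w,270,180,100,130,4)]))
E
```

```text
[ 0.5318 -0.3179  0.1705] [-0.3691  0.1402 -1.5723] [368.9015 348.9283] [322.0525 251.924 ] [324.5582 239.7367] [368.9921 357.8818]
```

View pics/d7.png

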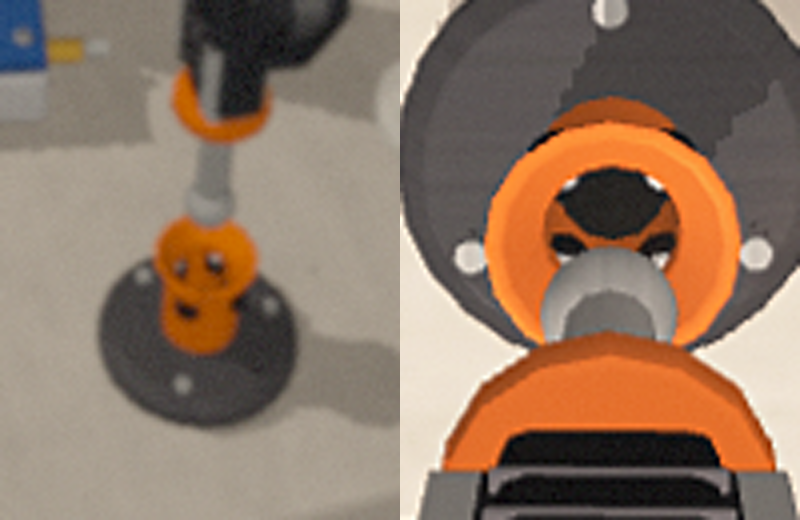

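The cap mouth is at (323.6,241.2) in the wrist image, giving dock ≈ (0.533,-0.319), and the nose is about 1 mm off. Descending into the funnel.

Request:
servo_tool(series="1.1 0 2 0 0 0 10;0 0 6 0 0 0 10;0 0 5 0 0 0 10;0 0 4 0 0 0 10;0 0 4 0 0 0 10;0 0 4 0 0 0 10;0 0 4 0 0 0 10;0 0 4 0 0 0 10;0 0 0 0 0 0 10;0 0 0 0 0 0 10")

```text
time_s: 15.0
tcp_pos: [0.5325, -0.3204, 0.1387]
eef_rot: [[-0.031, -1.0, -0.0], [-1.0, 0.031, 0.0], [-0.0, 0.0, -1.0]]
wrist_force: [-1.0, 0.2, -0.5]
width: 0.0219
```

Request:
servo_tool(series="-1.2 0.6 0 0 0 0 10;0 0 3 0 0 0 10;0 0 2 0 0 0 10;0 0 2 0 0 0 10;0 0 2 0 0 0 10;0 0 0 0 0 0 10;0 0 0 0 0 0 10")

```text
time_s: 15.7
tcp_pos: [0.5323, -0.3191, 0.1309]
eef_rot: [[-0.031, -1.0, 0.0], [-1.0, 0.031, 0.0], [-0.0, -0.0, -1.0]]
wrist_force: [-1.6, 1.5, 5.7]
width: 0.0212
```

Resistance from the catch has started at 5.7 N. Continuing to press.

Request:
servo_tool(series="0 0 1.5 0 0 0 10;0 0 1.5 0 0 0 10;0 0 1 0 0 0 10;0 0 0 0 0 0 10;0 0 0 0 0 0 10")

```text
time_s: 16.2
tcp_pos: [0.5324, -0.3192, 0.1268]
eef_rot: [[-0.031, -1.0, 0.001], [-1.0, 0.031, -0.0], [0.0, -0.001, -1.0]]
wrist_force: [-1.0, 1.1, 3.3]
width: 0.0213
```

Request:
servo_tool(series="0 0 1.5 0 0 0 10;0 0 1.5 0 0 0 10;0 0 0 0 0 0 10;0 0 0 0 0 0 10")

```text
time_s: 16.6
tcp_pos: [0.5314, -0.3187, 0.1201]
eef_rot: [[-0.031, -1.0, -0.001], [-1.0, 0.031, 0.001], [-0.001, 0.001, -1.0]]
wrist_force: [2.6, 0.3, -12.4]
width: 0.0214
```

The click happened: force went to −12 N and the tip is at about 22.8 mm. Now pressing the cushion down.

Request:
servo_tool(series="0 0 1.5 0 0 0 10;0 0 1 0 0 0 10;0 0 1 0 0 0 10;0 0 0 0 0 0 10;0 0 0 0 0 0 10;0 0 0 0 0 0 10")

```text
time_s: 17.2
tcp_pos: [0.5319, -0.3189, 0.1192]
eef_rot: [[-0.031, -1.0, -0.0], [-1.0, 0.031, 0.001], [-0.001, 0.0, -1.0]]
wrist_force: [1.7, 0.4, -6.4]
width: 0.0214
```

Request:
servo_tool(series="0 0 1 0 0 0 10;0 0 1 0 0 0 10;0 0 1 0 0 0 10;0 0 0 0 0 0 10;0 0 0 0 0 0 10;0 0 0 0 0 0 10")

```text
time_s: 17.8
tcp_pos: [0.5322, -0.3195, 0.1171]
eef_rot: [[-0.031, -1.0, 0.001], [-1.0, 0.031, -0.001], [0.001, -0.001, -1.0]]
wrist_force: [-0.9, 2.8, 4.9]
width: 0.0211
```

Request:
servo_tool(series="0 0 1 0 0 0 10;0 0 0 0 0 0 10;0 0 0 0 0 0 10;0 0 0 0 0 0 10;0 0 0 0 0 0 10")

```text
time_s: 18.3
tcp_pos: [0.5323, -0.3195, 0.1164]
eef_rot: [[-0.031, -1.0, 0.001], [-1.0, 0.031, -0.001], [0.001, -0.001, -1.0]]
wrist_force: [-2.2, 3.3, 6.7]
width: 0.0212
```

```bash
python3 - <<'E'
from h import *
import cv2
np.set_printoptions(precision=4,suppress=True)
st=readout.read_state(); s=imaging.capture("side")[:,:,::-1]
print(st['tcp_pos'],st['wrist_force'],st['width'])
cv2.imwrite("pics/s8.png",cv2.resize(s[280:410,318:418],None,fx=4,fy=4,interpolation=cv2.INTER_CUBIC))
E
```

```text
[ 0.5323 -0.3195  0.1164] [-2.2462  3.2574  6.7038] 0.021231427262217027
```

View pics/s8.png

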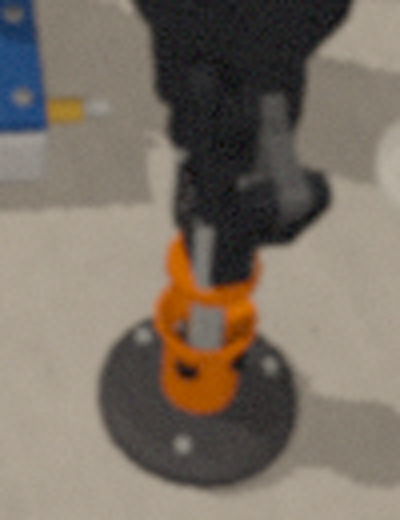

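The wand is seated deep and upright in the cap, with the collar just above the mouth (about (213,270) in the crop). Net push is about 8 N, matching roughly 3 mm of cushion.

```bash
python3 -c "
from station import arm,readout
print(arm.hand_in()); s=readout.read_state(); print(s['time_s'],s['tcp_pos'],s['wrist_force'])"
```

```text
the job is handed in; nothing more can be done
None
the job is handed in; nothing more can be done
```

I lifted the wand out of its rest and held it upright. I drew its nose along the whole seam from the red-marked end at about 3.5 cm/s, roughly 2–3 mm above the top. Then I pressed it into the snap cap past the click and handed in at about 18.4 s, still gripping and pressing.

**Last checks:**
- **Click:** the wrist force rose, then swung to −12 N as the catch pulled the nose in.
- **Final press:** the nose tip was at about 19 mm. Net push was about 8 N, so I put the cushion at about 2.8 mm down, inferred from force and height since I had no direct reading of it.
- **Grip and tilt:** finger opening was 21 mm on the wand, and the tool was within 0.1° of vertical.

**Disagreements:**
- The cameras disagreed by 2–4 mm on the chamber and dock positions. I relied mainly on the wrist camera, splitting the difference with the side camera at the seam, and checked against side pictures.
- About 4 N of sideways force remained at the end, probably the ball leaning on the bore wall.
- I kept clear of the cork, spool and tin, but took no final picture of them.
- The hand-in gave no verdict and no reading of the final second.

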